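# Hold the colour probe over the red ink through the guide ring

### The job

Take a colour reading of the red ink: swing the stiff guide arm by its knob until its yellow ring is centred over the red tin. Then take the blue-handled probe out of its holder and lower its thin rod, upright, through the ring without ever touching the ring or its arm, until the nose stands out about 3 cm below the ring, clear of the tin. Finish holding the probe still there, centred in the ring, with all three tins left where they stood.

Things in the scene. Friction and masses are not known exactly. Their poses are not given: they have to be found in the camera images.
- guide_arm (a joint): stiff swing arm of the colour-check stand, turning about the vertical post; it stays where it is left (about 2 N at the knob moves it, somewhat more when moved quickly). Value in rad, range -1.2 to 1.8; 0: the arm points along the stand's -x axis (about towards the robot); positive swings it counter-clockwise seen from above (towards the robot's right); parked at 1.25 to 1.55 at the start
- stand_pivot (a point): point on the axis of the post (24 mm diameter, top 152 mm above the bench) at the height of the guide ring's top; its axes are the fixed stand's. The stand is fixed to the bench: a 225 x 300 mm plate, 6 mm thick, with the tins standing on it about 130 mm from the post
- guide_hole (a point): centre of the bore of the yellow guide ring on the swing arm, at the ring's top face, 136 mm above the bench and 130 mm from the post axis. Bore 34 mm diameter, right through; ring 56 mm outside diameter, 14 mm high (underside 122 mm above the bench); z is up the bore
- guide_knob (a point): centre of the upright black round knob on the outer end of the swing arm, 16 mm diameter; it stands free from 134 to 172 mm above the bench and this point is at 155 mm, 185 mm from the post axis, on the straight line from the post through the ring's centre (55 mm beyond the ring's centre). It does not turn on the arm. A bar 10 mm high (124 to 134 mm above the bench) joins it to the ring
- probe_grip (a point): centre of the blue handle of the probe, 24 mm diameter, 60 mm long, from 30 mm below to 30 mm above this point; z runs up the probe's axis. The probe is loose, 151 mm long overall, about 0.12 kg. Below the handle is a dark flange 36 mm in diameter and 6 mm thick, then a bare rod 12 mm in diameter and 85 mm long; at the start the probe hangs upright by the flange in the holder's hole
- probe_nose (a point): tip of the probe's rod, on its axis, 121 mm below the centre of the blue handle
- holder: probe holder fixed to the bench; the origin is the centre of its underside. Top plate 60 x 76 mm, its top 110 mm above the bench, with a 19 mm hole on the centre in which the probe hangs; base 80 x 90 mm
- red_tin_top (a point): centre of the top of the red ink tin, 70 mm diameter, 48 mm high, loose on the stand's plate (top 54 mm above the bench)
- black_tin_top (a point): centre of the top of the black ink tin, 86 mm diameter, 62 mm high, loose on the stand's plate
- blue_tin_top (a point): centre of the top of the blue ink tin, 70 mm diameter, 45 mm high, loose on the stand's plate
Not all that is in view belongs to the job. There is more than one size of the part that bears probe_grip; the job needs the smaller.

How it is judged:
By the outcome, as a careful person would: the job done as asked, in the order asked, and still so for the second after the job is handed in, while the arm keeps its last pose, push and grip.
It also fails if it takes over 67 s, if anything falls off the work surface, if the arm or the gripper's body presses on something with over 40 N, if the wrist force passes 120 N, or if a joint passes its speed limit or range.

### The arm

A 6-joint arm with a two-finger parallel gripper is mounted at the origin on the work surface; the furniture and walls round the work are solid. World frame = base frame: x ahead of the robot, y to its left, z up, the work surface at z = 0. Lengths are in m, angles in rad, forces in N, time in s.
With the tool pointing down it reaches from about 0.375 to 0.825 m from the base axis. Payload 5.5 kg.
Tool frame: the origin (TCP) lies on the centre line of the jaws, within the pads' length; the fingertips stand 17 mm ahead of it and the grasp point (between the pads) lies 2 mm behind it; z points along the fingers, y is the line along which they close (so a half turn about z gives the same grasp; the last joint's range is limited). The gripper opens to 85 mm and grips with 20 to 120 N. Pads are 22 mm wide; open, the fingers measure 114 mm over their backs; the gripper's body (76 mm by 85 mm) begins 54 mm behind the grasp point. The pads swing forward as they close: fully open they stand 13 mm farther back than shut.
Start: joints at [0, 0.314, -0.047, 1.21, 0, 1.571], TCP at [0.6, -0, 0.216] pointing down, gripper open.
Joint ranges: [-2.67, 2.67], [-0.69, 1.73], [-1.03, 1.25], [-2.08, 2.16], [-1.42, 1.45], [-3.14, 3.14]. Speed limits (rad/s): [2.39, 2.39, 3.01, 3.14, 3.14, 3.14].

### API

Orientations are given as a unit quaternion [w, x, y, z].
In Python, from cell import robot, cams, workorder gives the robot as it stands.
- The arm moves only by the tool carry_out, never from a script. Its argument "steps" is a list of rows, each an object of numbers: "dx", "dy", "dz": the shift along the tool's x, y, z in m; "wx", "wy", "wz": the turn, a rotation vector about the tool's x, y, z in degrees; "gripper": the closure, from 0 (fully open) to 1 (shut). A call has 1 to 20 rows; each row is the pose to reach, as a shift and turn from the pose commanded when the call began, along the tool's axes at that moment; what a row does not reach only later rows make up. A row lasts 1/12 s, in which the tool goes at most 41.7 mm and 7.16 degrees, less where a joint would pass 70% of its speed; a pose out of reach is approached as far as the arm can. A call with a gripper value outside its range is refused whole. The fingers move at their own pace and stop on an object; the grip force is fixed at half the most. Time passes only in rows, so rows that repeat a pose let the fingers close. It gives the time, the measured TCP pose, the force, the opening and the grip force at its end, in the units of the state.
- robot.get_state(): the state, without advancing time (a new reading comes with each control period).
- cams.camera(name): name is "scene" or "side" or "wrist"; returns (picture, depth): 400x640x3 uint8, red, green, blue; 400x640 float32, m along the optical axis (not along the pixel's ray), 0 where there is no reading.
- cams.camera_model(name): a dict with "mtx" (3x3 intrinsics, pixels), "R" (3x3) and "t" (3): a world point X has camera coordinates R X + t; the wrist camera has in their place "T_tool_cam" (4x4, takes a point from camera to tool coordinates, whose origin is the TCP and whose axes are the flange's). Camera axes: x right, y down, z forward; pixel columns grow to the right and rows downward; lengths in m; the calibration is good to about 2 mm. A picture is of the moment at which its call begins: read the wrist's pose just before it. camera_model takes no time and is no camera call.
- workorder.finish_job(): hands the job in; it is judged then, once.
The state is a dict: "time": time; "joint_positions": joint angles; "qd": joint speeds; "joint_efforts": joint torques, N m; "tool_pos": TCP position; "ee_rot": TCP orientation; "ft_force": force on the tool from outside, world axes, zero at the start; "moment": the same for the moment, N m; "gripper_width": finger opening in m; "finger_force": force on a finger pad.
Only numpy, scipy, OpenCV 4.12 (cv2) and the standard library are available. Lean on these libraries where they do the work, as an engineer would, in place of code of your own. Each camera call takes 0.05 s, during which the arm holds its last target. There are 200 camera calls.

## Working session

There is one attempt and no reset: what is moved stays moved. The work goes in short steps, Python scripts to look and compute and a tool call to move; the robot and the scene stay as the last step left them, time stands still between calls to the robot, and variables do not carry over. Pictures are saved under pics/ and viewed, at most 10 in all, crops included, and the job is handed in when it is done.

Besides the shell and the picture viewer there is one more tool, called after ">>>" by a JSON object that holds its "fn" and its "kwargs". carry_out: Moves the arm, as the interface text tells. Its arguments: {"type":"object","properties":{"steps":{"type":"array"}},"required":["steps"]}

```bash
mkdir -p pics; ls
cat > h.py <<'E'
import numpy as np, cv2
from cell import robot, cams, workorder
from scipy.spatial.transform import Rotation as Ro
def snap(n,f):
    s=robot.get_state(); im,d=cams.camera(n); cv2.imwrite('pics/'+f+'.png',im[:,:,::-1]); np.save('pics/'+f+'.npy',d)
    np.save('pics/'+f+'_s.npy',np.r_[s['tool_pos'],s['ee_rot']]); return im,d
def cam(n,f):
    m=cams.camera_model(n); K=np.array(m['mtx'])
    if n!='wrist': R=np.array(m['R']);t=np.array(m['t']); return K,R.T,-R.T@t
    s=np.load('pics/'+f+'_s.npy'); q=s[3:]; T=np.eye(4);T[:3,:3]=Ro.from_quat(np.r_[q[1:],q[0]]).as_matrix();T[:3,3]=s[:3]
    T=T@np.array(m['T_tool_cam']); return K,T[:3,:3],T[:3,3]
def cloud(n,f):
    d=np.load('pics/'+f+'.npy').astype(float); K,R,c=cam(n,f); v,u=np.mgrid[:400,:640]
    P=np.linalg.inv(K)@np.stack([u.ravel(),v.ravel(),np.ones(u.size)])*d.ravel()
    return (R@P).T.reshape(400,640,3)+c
def onz(n,f,u,v,z):
    K,R,c=cam(n,f); r=R@np.linalg.inv(K)@[u,v,1.]; return c+r*(z-c[2])/r[2]
E
python3 - <<'E'
from h import *
s=robot.get_state(); print(s)
for n in('scene','side'):
    snap(n,n+'0'); print(n,cams.camera_model(n))
print(cams.camera_model('wrist'))
snap('wrist','wrist0')
E
```

```text
pics
{'time': 0.0, 'joint_positions': array([ 1.91461931e-05,  3.14272066e-01, -4.80637972e-02,  1.21024767e+00,
        4.99204252e-05,  1.57079588e+00]), 'qd': array([ 6.26464794e-04, -6.38482169e-05,  1.08747427e-03, -2.04944789e-03,
        9.31898249e-04, -1.04080004e-03]), 'joint_efforts': array([ 1.69644722e-03, -5.39594257e+01,  3.39749372e+01,  1.94567809e-02,
        9.49871333e-05,  6.01428906e-05]), 'tool_pos': array([5.99376764e-01, 2.87632265e-05, 2.15013729e-01]), 'ee_rot': array([-6.49515126e-04,  7.07099589e-01,  7.07113408e-01, -6.14227888e-04]), 'ft_force': array([-0.52962721, -0.63786135,  0.16395987]), 'moment': array([0.02053395, 0.02787149, 0.02307863]), 'finger_force': 0.0, 'gripper_width': 0.08561977762738936}
scene {'mtx': array([[382.93222912,   0.        , 319.00701339],
       [  0.        , 382.93222912, 203.10860243],
       [  0.        ,   0.        ,   1.        ]]), 'R': array([[ 0.60665859, -0.7948103 ,  0.01555447],
       [-0.60375921, -0.47338614, -0.64138941],
       [ 0.51714618,  0.37971323, -0.76705781]]), 't': array([-0.35900346,  0.4014242
[... 205 characters left out ...]
53999, -0.23272661, -0.00207373],
       [-0.15429157,  0.65138779, -0.74289169],
       [ 0.17424146, -0.72217191, -0.66940843]]), 't': array([0.53017443, 0.17420973, 0.99065384])}
{'mtx': array([[322.15455039,   0.        , 317.09718148],
       [  0.        , 322.15455039, 197.81492342],
       [  0.        ,   0.        ,   1.        ]]), 'T_tool_cam': array([[ 6.32582232e-04, -9.51301422e-01, -3.08261584e-01,
         7.82508448e-02],
       [ 9.99999565e-01,  3.90594370e-04,  8.46712633e-04,
        -6.10525436e-04],
       [-6.85073693e-04, -3.08261985e-01,  9.51301256e-01,
        -1.57457007e-01],
       [ 0.00000000e+00,  0.00000000e+00,  0.00000000e+00,
         1.00000000e+00]])}
```

View pics/scene0.png

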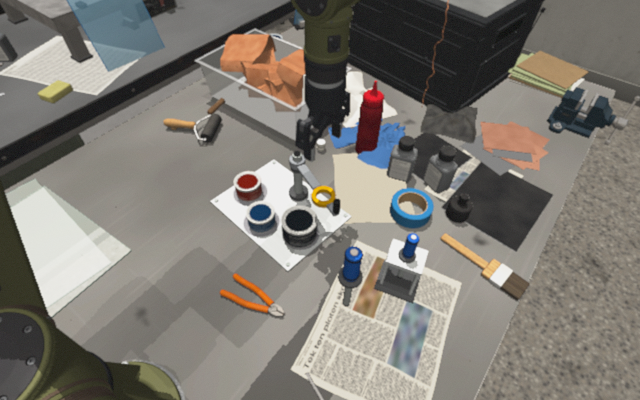

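View pics/side0.png

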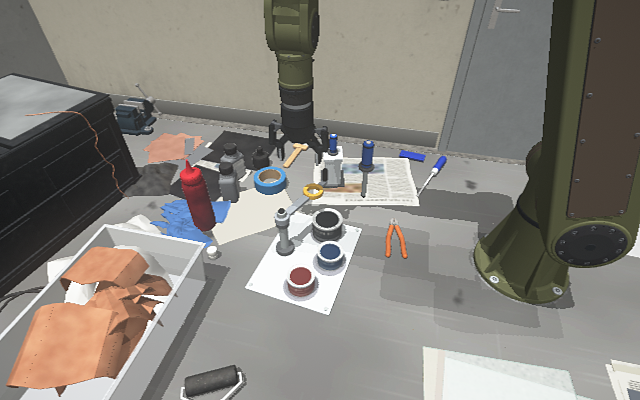

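The scene view shows the plate with the red (247,184), blue (260,216) and black (299,224) tins. The ring is at (323,196), the knob at (336,206), and the probe in the white holder at (411,245). A second blue-handled probe is at (352,262). I'll enlarge both views.

Run:
```python
from h import *
a=cv2.imread('pics/scene0.png')[140:310,200:450]; b=cv2.imread('pics/side0.png')[125:315,240:440]
cv2.imwrite('pics/c1.png',cv2.resize(a,(800,544),interpolation=cv2.INTER_CUBIC))
cv2.imwrite('pics/c2.png',cv2.resize(b,(600,570),interpolation=cv2.INTER_CUBIC))
for n in('scene','side'):
    C=cloud(n,n+'0'); im=cv2.imread(f'pics/{n}0.png'); h=cv2.cvtColor(im,cv2.COLOR_BGR2HSV)
    for nm,lo,hi,zr in(('yellow',(20,120,100),(32,255,255),(.12,.15)),('blue',(100,120,40),(125,255,255),(.1,.3)),('redish',(0,130,40),(8,255,255),(.03,.06)),('bluetin',(95,80,30),(125,255,255),(.03,.06))):
        m=(cv2.inRange(h,lo,hi)>0)&(C[...,2]>zr[0])&(C[...,2]<zr[1])
        k,l,st,ce=cv2.connectedComponentsWithStats(m.astype(np.uint8))
        for i in range(1,k):
            if st[i,4]>25: p=C[l==i]; print(n,nm,ce[i].round(),st[i,4],np.median(p,0).round(3),p.min(0).round(3),p.max(0).round(3))
```

```text
scene yellow [323. 195.] 254 [ 0.573 -0.023  0.134] [ 0.545 -0.052  0.125] [0.6   0.007 0.138]
scene blue [410. 246.] 214 [ 0.554 -0.249  0.157] [ 0.551 -0.257  0.119] [ 0.574 -0.235  0.177]
scene blue [352. 265.] 432 [ 0.435 -0.189  0.182] [ 0.43  -0.2    0.127] [ 0.46  -0.168  0.207]
scene redish [247. 181.] 197 [0.548 0.203 0.05 ] [0.524 0.179 0.046] [0.573 0.227 0.054]
scene redish [248. 193.] 64 [0.524 0.178 0.036] [0.512 0.167 0.03 ] [0.554 0.208 0.043]
scene bluetin [412. 206.] 518 [ 0.744 -0.178  0.037] [ 0.705 -0.223  0.03 ] [ 0.812 -0.119  0.041]
scene bluetin [260. 212.] 252 [0.495 0.109 0.047] [0.471 0.083 0.043] [0.519 0.133 0.052]
scene bluetin [263. 225.] 59 [0.473 0.08  0.035] [0.459 0.072 0.03 ] [0.502 0.116 0.041]
side yellow [311. 192.] 67 [ 0.574 -0.01   0.137] [ 0.545 -0.031  0.131] [0.597 0.003 0.139]
side blue [332. 144.] 70 [ 0.563 -0.238  0.149] [ 0.551 -0.243  0.118] [ 0.571 -0.232  0.171]
side blue [368. 144.] 39 [ 0.445 -0.177  0.205] [ 0.432 -0.195  0.201] [ 0.461 -0.167  0.209]
side blue [367. 156.] 144 [ 0.445 -0.172  0.168] [ 0.432 -0.18   0.14 ] [ 0.46  -0.165  0.194]
side bluetin [270. 178.] 292 [ 0.75  -0.149  0.038] [ 0.704 -0.22   0.03 ] [ 0.81  -0.115  0.044]
side bluetin [330. 251.] 230 [0.494 0.108 0.049] [0.469 0.083 0.044] [0.52  0.133 0.052]
```

View pics/c1.png

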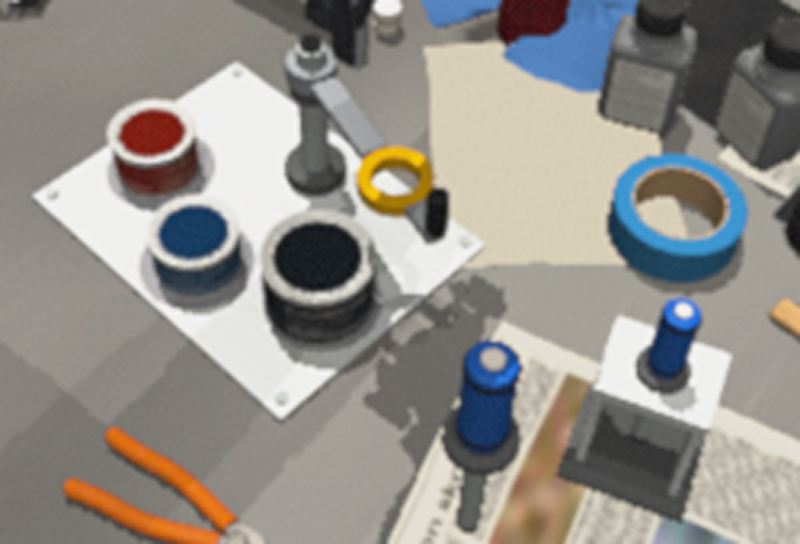

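View pics/c2.png

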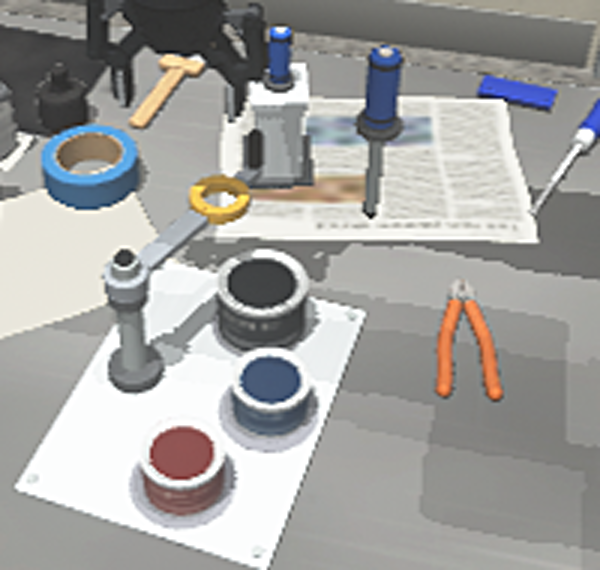

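The crops confirm the small probe in the holder. The larger probe stands free at about (0.445,-0.18), 0.209 m tall, so it's an obstacle. Next I'll fit centres.

```bash
cat >> h.py <<'E'
from scipy.optimize import least_squares
def circ(p,r=None):
    f=lambda q:np.hypot(p[:,0]-q[0],p[:,1]-q[1])-(q[2] if r is None else r)
    s=least_squares(f,np.r_[p[:,:2].mean(0),.03],loss='soft_l1',f_scale=.002); return s.x.round(4),len(p)
def hull(p,r=None):
    h=cv2.convexHull((p[:,:2]*1e4).astype(np.int32)).reshape(-1,2)/1e4
    (c,rr)=cv2.minEnclosingCircle((p[:,:2]).astype(np.float32)); return np.round(c,4),round(rr,4),len(p)
def near(C,x,y,r,z0,z1):
    m=(np.hypot(C[...,0]-x,C[...,1]-y)<r)&(C[...,2]>z0)&(C[...,2]<z1); return C[m]
E
python3 - <<'E'
from h import *
for n in('scene','side'):
    C=cloud(n,n+'0'); print(n)
    for nm,x,y,r,z0,z1 in(('red',.548,.203,.05,.0505,.06),('blue',.495,.108,.045,.0475,.058),('black',.45,.02,.06,.063,.072),('ring',.573,-.022,.032,.1335,.142),('knob',.573,-.078,.016,.168,.178),('post',.57,.107,.03,.146,.157),('grip',.561,-.246,.018,.171,.18),('bigprobe',.445,-.182,.025,.2,.215)):
        p=near(C,x,y,r,z0,z1)
        if len(p)>3: print(nm,'bbox',p.min(0).round(3),p.max(0).round(3),'enc',hull(p))
    p=near(C,.561,-.246,.06,.1085,.113); print('holder',p.min(0).round(4),p.max(0).round(4),len(p), cv2.minAreaRect((p[:,:2]*1e3).astype(np.float32)))
    p=near(C,.50,.0,.12,.063,.075); print('blackany',hull(p),np.median(p,0))
    for x,y,nm in((.573,-.07,'knobside'),(.561,-.246,'handle'),(.57,.107,'postside')):
        p=near(C,x,y,.03,*dict(knobside=(.14,.166),handle=(.122,.17),postside=(.06,.115))[nm])
        if len(p)>5: print(nm,circ(p,dict(knobside=.008,handle=.012,postside=.012)[nm]))
E
```

```text
scene
red bbox [0.514 0.166 0.051] [0.582 0.236 0.057] enc (array([0.5474, 0.2005]), 0.0358, 181)
blue bbox [0.459 0.072 0.048] [0.528 0.141 0.052] enc (array([0.4942, 0.106 ]), 0.0358, 209)
black bbox [ 0.482 -0.02   0.063] [0.51  0.043 0.068] enc (array([0.4977, 0.0113]), 0.0317, 137)
ring bbox [ 0.545 -0.052  0.134] [0.599 0.006 0.138] enc (array([ 0.5726, -0.0227]), 0.0297, 191)
grip bbox [ 0.551 -0.259  0.171] [ 0.574 -0.237  0.178] enc (array([ 0.5629, -0.2467]), 0.012, 96)
bigprobe bbox [ 0.432 -0.2    0.2  ] [ 0.461 -0.169  0.209] enc (array([ 0.4474, -0.1848]), 0.0159, 203)
holder [ 0.5259 -0.2884  0.1085] [ 0.6003 -0.2054  0.113 ] 363 ((562.62158203125, -247.31646728515625), (61.56339645385742, 75.59369659423828), 14.279986381530762)
blackany (array([0.5253, 0.0085]), 0.044, 593) [0.52481578 0.00820214 0.06451311]
knobside (array([ 0.5517, -0.0753,  0.03  ]), 41)
handle (array([ 0.564, -0.247,  0.03 ]), 179)
side
red bbox [0.512 0.168 0.051] [0.581 0.238 0.057] enc (array([0.5461, 0.2022]), 0.0358, 423)
blue bbox [0.458 0.071 0.048] [0.527 0.142 0.054] enc (array([0.4927, 0.1067]), 0.0363, 353)
black bbox [ 0.481 -0.021  0.063] [0.509 0.046 0.07 ] enc (array([0.4979, 0.0127]), 0.0339, 127)
ring bbox [ 0.544 -0.053  0.134] [0.597 0.006 0.139] enc (array([ 0.5733, -0.0221]), 0.0311, 148)
grip bbox [ 0.55  -0.253  0.171] [ 0.571 -0.232  0.179] enc (array([ 0.5606, -0.2434]), 0.0118, 34)
bigprobe bbox [ 0.43 -0.2   0.2 ] [ 0.461 -0.167  0.21 ] enc (array([ 0.4449, -0.1829]), 0.0174, 71)
holder [ 0.5262 -0.2885  0.1086] [ 0.5899 -0.2033  0.113 ] 138 ((560.9430541992188, -245.8611602783203), (58.397396087646484, 80.23661041259766), 13.015716552734375)
blackany (array([0.5229, 0.0094]), 0.0431, 534) [0.52318919 0.00896748 0.06580193]
knobside (array([ 0.5485, -0.076 ,  0.03  ]), 30)
handle (array([ 0.5617, -0.2478,  0.03  ]), 90)
```

Run:
```python
from h import *
ts={}
for n in('scene','side','wrist'):
    C=cloud(n,n+'0'); print(n)
    p=near(C,.624,.097,.04,.06,.115); print('post',circ(p,.012) if len(p)>5 else 0)
    p=near(C,.624,.097,.03,.146,.157); print('top',hull(p) if len(p) else 0, p[:,2].max() if len(p) else 0)
    p=near(C,.55,-.0755,.02,.138,.168); print('knob',circ(p,.008) if len(p)>5 else 0)
    p=near(C,.55,-.0755,.018,.168,.178); print('ktop',hull(p) if len(p) else 0)
    p=near(C,.573,-.0225,.033,.132,.142); print('ring',hull(p) if len(p) else 0)
    p=near(C,.547,.201,.045,.05,.06); print('red',hull(p) if len(p) else 0)
```

```text
scene
post (array([0.6237, 0.0943, 0.03  ]), 113)
top (array([0.6229, 0.0933]), 0.0129, 66) 0.15652046376562256
knob (array([ 0.5511, -0.0754,  0.03  ]), 70)
ktop (array([ 0.5475, -0.0776]), 0.0064, 35)
ring (array([ 0.5707, -0.0208]), 0.0324, 254)
red (array([0.5474, 0.2005]), 0.0358, 245)
side
post (array([0.6223, 0.0945, 0.03  ]), 125)
top (array([0.6216, 0.0959]), 0.0117, 57) 0.15698294033861027
knob (array([ 0.5491, -0.0761,  0.03  ]), 39)
ktop (array([ 0.5485, -0.0736]), 0.0076, 21)
ring (array([ 0.5751, -0.0227]), 0.0323, 169)
red (array([0.5461, 0.2022]), 0.0358, 464)
wrist
post 0
top (array([0.6246, 0.0941]), 0.012, 1128) 0.1569293963524214
knob (array([ 0.5509, -0.0757,  0.03  ]), 445)
ktop (array([ 0.5511, -0.0745]), 0.0082, 317)
ring (array([ 0.5732, -0.0226]), 0.033, 2433)
red 0
```

View pics/wrist0.png

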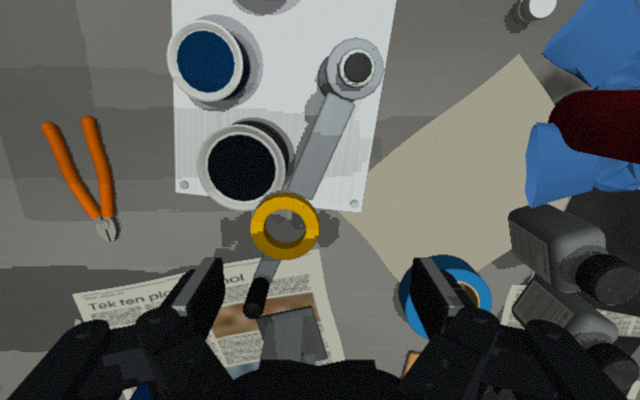

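Results so far:
- Post axis at (0.6237, 0.0945). Knob at (0.551, -0.0755), 185 mm from the post as specified.
- Red tin at (0.547, 0.2015), 132 mm from the post.
- The swing needed is about -121°.

The wrist view shows the ring (285,225) and the knob (255,297) clearly. First I'll move over the knob with a small turn to learn the sign of joint 6.

>>> {"fn": "carry_out", "kwargs": {"steps": [{"dx":-0.025,"dy":-0.016,"wz":-5},{"dx":-0.05,"dy":-0.032,"wz":-10},{"dx":-0.0755,"dy":-0.0486,"wz":-15},{"dx":-0.0755,"dy":-0.0486,"wz":-20}]}}

```text
invalid input
```

Run:
```python
from h import *
s=robot.get_state(); print(s['time'],s['joint_positions'].round(3),s['tool_pos'].round(4))
```

```text
0.15 [ 0.     0.314 -0.048  1.21  -0.     1.571] [0.5995 0.     0.2152]
```

Perhaps every row needs all the fields, so I'll give all seven.

>>> {"fn": "carry_out", "kwargs": {"steps": [{"dx":-0.025,"dy":-0.016,"dz":0,"wx":0,"wy":0,"wz":-5,"gripper":0},{"dx":-0.05,"dy":-0.032,"dz":0,"wx":0,"wy":0,"wz":-10,"gripper":0},{"dx":-0.0755,"dy":-0.0486,"dz":0,"wx":0,"wy":0,"wz":-15,"gripper":0},{"dx":-0.0755,"dy":-0.0486,"dz":0,"wx":0,"wy":0,"wz":-20,"gripper":0}]}}

```text
time: 0.48
tool_pos: [0.5484, -0.0789, 0.2157]
ee_rot: [-0.0, 0.573, 0.819, -0.001]
ft_force: [0.3, 0.6, -0.5]
gripper_width: 0.0855
finger_force: 0.0
```

Run:
```python
from h import *
s=robot.get_state(); print(s['time'],s['joint_positions'].round(3),s['tool_pos'].round(4))
```

```text
0.4833 [-0.141  0.229 -0.159  1.185 -0.002  1.079] [ 0.5484 -0.0789  0.2157]
```

>>> {"fn": "carry_out", "kwargs": {"steps": [{"dx":0,"dy":0,"dz":0,"wx":0,"wy":0,"wz":-45,"gripper":0.3},{"dx":0,"dy":0,"dz":0,"wx":0,"wy":0,"wz":-45,"gripper":0.3},{"dx":0,"dy":0,"dz":0,"wx":0,"wy":0,"wz":-45,"gripper":0.3},{"dx":0,"dy":0,"dz":0,"wx":0,"wy":0,"wz":-45,"gripper":0.3},{"dx":0,"dy":0,"dz":0,"wx":0,"wy":0,"wz":-45,"gripper":0.3},{"dx":0,"dy":0,"dz":0,"wx":0,"wy":0,"wz":-45,"gripper":0.3},{"dx":0,"dy":0,"dz":0,"wx":0,"wy":0,"wz":-45,"gripper":0.3},{"dx":0,"dy":0,"dz":0,"wx":0,"wy":0,"wz":-90,"gripper":0.3},{"dx":0,"dy":0,"dz":0,"wx":0,"wy":0,"wz":-90,"gripper":0.3},{"dx":0,"dy":0,"dz":0,"wx":0,"wy":0,"wz":-90,"gripper":0.3},{"dx":0,"dy":0,"dz":0,"wx":0,"wy":0,"wz":-90,"gripper":0.3},{"dx":0,"dy":0,"dz":0,"wx":0,"wy":0,"wz":-90,"gripper":0.3},{"dx":0,"dy":0,"dz":0,"wx":0,"wy":0,"wz":-90,"gripper":0.3},{"dx":0,"dy":0,"dz":0,"wx":0,"wy":0,"wz":-136.8,"gripper":0.3},{"dx":0,"dy":0,"dz":0,"wx":0,"wy":0,"wz":-136.8,"gripper":0.3},{"dx":0,"dy":0,"dz":0,"wx":0,"wy":0,"wz":-136.8,"gripper":0.3},{"dx":0,"dy":0,"dz":0,"wx":0,"wy":0,"wz":-136.8,"gripper":0.3},{"dx":0,"dy":0,"dz":0,"wx":0,"wy":0,"wz":-136.8,"gripper":0.3},{"dx":0,"dy":0,"dz":0,"wx":0,"wy":0,"wz":-136.8,"gripper":0.3},{"dx":0,"dy":0,"dz":0,"wx":0,"wy":0,"wz":-136.8,"gripper":0.3}]}}

```text
time: 2.15
tool_pos: [0.5511, -0.0755, 0.2156]
ee_rot: [-0.0, -0.553, 0.833, 0.0]
ft_force: [-0.3, 0.3, 0.0]
gripper_width: 0.0598
finger_force: 0.0
```

```bash
cat >> h.py <<'E'
def st():
    s=robot.get_state(); q=s['ee_rot']; R=Ro.from_quat(np.r_[q[1:],q[0]]).as_matrix()
    print(round(s['time'],2),s['joint_positions'].round(3),s['tool_pos'].round(4),'yaw_y',np.degrees(np.arctan2(R[1,1],R[0,1])).round(2),'z',R[:,2].round(4),s['ft_force'].round(1),round(s['gripper_width'],4),s['finger_force']); return s,R
E
python3 - <<'E'
from h import *
s,R=st(); print((R.T@(np.array([.5508,-.0755,.159])-s['tool_pos'])).round(4))
snap('wrist','w1'); C=cloud('wrist','w1')
p=near(C,.55,-.0755,.02,.138,.168); print('knob',circ(p,.008) if len(p)>5 else 0)
p=near(C,.55,-.0755,.018,.168,.178); print('ktop',hull(p) if len(p) else 0)
E
```

```text
2.15 [-0.136  0.232 -0.156  1.184 -0.    -1.308] [ 0.5511 -0.0755  0.2156] yaw_y 157.14 z [-7.e-04  1.e-04 -1.e+00] [-0.3  0.3  0. ] 0.0598 0.0
[0.0002 0.0003 0.0566]
knob (array([ 0.5502, -0.0755,  0.03  ]), 269)
ktop (array([ 0.5499, -0.0758]), 0.008, 394)
```

>>> {"fn": "carry_out", "kwargs": {"steps": [{"dx":0,"dy":0,"dz":0.02,"wx":0,"wy":0,"wz":0,"gripper":0.3},{"dx":0,"dy":0,"dz":0.04,"wx":0,"wy":0,"wz":0,"gripper":0.3},{"dx":0,"dy":0,"dz":0.056,"wx":0,"wy":0,"wz":0,"gripper":0.3},{"dx":0,"dy":0,"dz":0.056,"wx":0,"wy":0,"wz":0,"gripper":0.3},{"dx":0,"dy":0,"dz":0.056,"wx":0,"wy":0,"wz":0,"gripper":1},{"dx":0,"dy":0,"dz":0.056,"wx":0,"wy":0,"wz":0,"gripper":1},{"dx":0,"dy":0,"dz":0.056,"wx":0,"wy":0,"wz":0,"gripper":1},{"dx":0,"dy":0,"dz":0.056,"wx":0,"wy":0,"wz":0,"gripper":1},{"dx":0,"dy":0,"dz":0.056,"wx":0,"wy":0,"wz":0,"gripper":1},{"dx":0,"dy":0,"dz":0.056,"wx":0,"wy":0,"wz":0,"gripper":1},{"dx":0,"dy":0,"dz":0.056,"wx":0,"wy":0,"wz":0,"gripper":1},{"dx":0,"dy":0,"dz":0.056,"wx":0,"wy":0,"wz":0,"gripper":1},{"dx":0,"dy":0,"dz":0.056,"wx":0,"wy":0,"wz":0,"gripper":1},{"dx":0,"dy":0,"dz":0.056,"wx":0,"wy":0,"wz":0,"gripper":1}]}}

```text
time: 3.37
tool_pos: [0.5514, -0.0755, 0.1599]
ee_rot: [0.0, -0.55, 0.835, -0.0]
ft_force: [-0.1, 0.3, 0.3]
gripper_width: 0.0
finger_force: 0.0
```

Run:
```python
from h import *
s,R=st(); K=s['tool_pos']; P=np.array([.6237,.0945,K[2]]); print((np.hypot(*(K-P)[:2])))
a0=np.arctan2(*(K-P)[1::-1]); red=np.array([.547,.2013])-P[:2]; print(np.degrees(a0),np.degrees(np.arctan2(red[1],red[0])))
for d in (-3,-7,-12,-18,-24,-30,-36,-42,-48,-54,-60):
    v=Ro.from_euler('z',d,degrees=True).apply(K-P)+P-K; print(d,(R.T@v).round(4))
```

```text
3.37 [-0.136  0.261 -0.247  1.062  0.    -1.302] [ 0.5514 -0.0755  0.1599] yaw_y 156.8 z [ 0.  0. -1.] [-0.1  0.3  0.3] 0.0 0.0
0.18473632122512915
-113.0384409953552 125.6845767368177
-3 [-0.0002  0.0097 -0.    ]
-7 [-0.0013  0.0225 -0.    ]
-12 [-0.0039  0.0384 -0.    ]
-18 [-0.0089  0.0571 -0.    ]
-24 [-0.0158  0.0752 -0.    ]
-30 [-0.0245  0.0924 -0.    ]
-36 [-0.035   0.1087 -0.    ]
-42 [-0.0471  0.1237 -0.    ]
-48 [-0.0607  0.1375 -0.    ]
-54 [-0.0757  0.1497 -0.    ]
-60 [-0.0919  0.1602 -0.    ]
```

The gripper shut with nothing in it, so I'll look.

Run:
```python
from h import *
a=snap('wrist','w2')[0]; b=snap('scene','s2')[0][120:280,240:440]
w=cv2.resize(a,(480,300)); b=cv2.resize(b,(375,300),interpolation=cv2.INTER_CUBIC)[:,:320]
cv2.imwrite('pics/c3.png',np.hstack([w,b])[:,:,::-1])
C=cloud('scene','s2'); p=near(C,.573,-.0225,.06,.132,.142); print(hull(p))
```

```text
(array([ 0.5679, -0.0212]), 0.0582, 200)
```

View pics/c3.png

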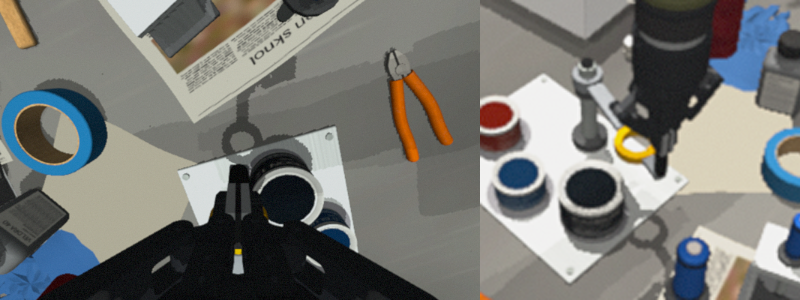

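Run:
```python
from h import *
s,R=st()
a=cv2.imread('pics/w2.png')[200:400,200:440]; b=snap('side','d2')[0][120:240,250:390,::-1]
cv2.imwrite('pics/c4.png',np.hstack([cv2.resize(a,(480,400),interpolation=2),cv2.resize(b,(320,274),interpolation=2,).copy() if 0 else cv2.copyMakeBorder(cv2.resize(b,(320,274),interpolation=2),0,126,0,0,0)]))
for n,f in(('side','d2'),('scene','s2')):
    C=cloud(n,f); h=cv2.cvtColor(cv2.imread(f'pics/{f}.png'),cv2.COLOR_BGR2HSV)
    m=(cv2.inRange(h,(20,120,100),(32,255,255))>0)&(C[...,2]>.13)&(C[...,2]<.145); p=C[m];print(n,p.min(0).round(3),p.max(0).round(3))
    p=near(C,.5514,-.0755,.05,.137,.18); print(n,((p-s['tool_pos'])@R).min(0).round(3),((p-s['tool_pos'])@R).max(0).round(3))
```

```text
3.47 [-0.136  0.261 -0.247  1.062  0.    -1.302] [ 0.5514 -0.0755  0.1599] yaw_y 156.8 z [-1.e-04  0.e+00 -1.e+00] [-0.1  0.6 -0.1] 0.0 0.0
side [ 0.545 -0.05   0.13 ] [0.598 0.003 0.139]
side [-0.045 -0.016 -0.02 ] [0.003 0.024 0.023]
scene [ 0.544 -0.053  0.13 ] [0.582 0.007 0.138]
scene [-0.004 -0.006 -0.02 ] [0.012 0.009 0.022]
```

View pics/c4.png

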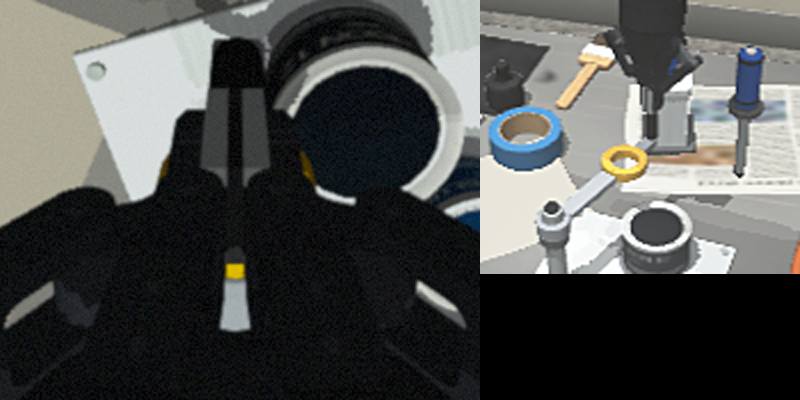

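Run:
```python
from h import *
s,R=st(); C=cloud('wrist','w2'); D=(C-s['tool_pos'])@R; im=cv2.imread('pics/w2.png')
for v in (205,212,220,228,236,244,252,262,272):
    print(v,[tuple((1e3*D[v,u]).round().astype(int)) for u in (296,302,307,312,317,322,328,334,340)])
```

```text
3.52 [-0.136  0.261 -0.247  1.062  0.    -1.302] [ 0.5514 -0.0755  0.1599] yaw_y 156.8 z [-0.  0. -1.] [-0.1 -0.5 -0.2] -0.0001 0.0
205 [(np.int64(-31), np.int64(-22), np.int64(160)), (np.int64(-31), np.int64(-16), np.int64(160)), (np.int64(-31), np.int64(-11), np.int64(161)), (np.int64(-30), np.int64(-5), np.int64(157)), (np.int64(-29), np.int64(0), np.int64(155)), (np.int64(-29), np.int64(5), np.int64(156)), (np.int64(-28), np.int64(11), np.int64(154)), (np.int64(-29), np.int64(17), np.int64(154)), (np.int64(-29), np.int64(24), np.int64(156))]
212 [(np.int64(-36), np.int64(-22), np.int64(154)), (np.int64(-36), np.int64(-15), np.int64(153)), (np.int64(-37), np.int64(-10), np.int64(155)), (np.int64(-37), np.int64(-5), np.int64(155)), (np.int64(-37), np.int64(0), np.int64(155)), (np.int64(-36), np.int64(5), np.int64(154)), (np.int64(-37), np.int64(11), np.int64(155)), (np.int64(-37), np.int64(18), np.int64(156)), (np.int64(-36), np.int64(24), np.int64(154))]
220 [(np.int64(-45), np.int64(-22), np.int64(154)), (np.int64(-46), np.int64(-16), np.int64(156)), (np.int64(3), np.int64(-6), n
[... 2007 characters left out ...]
), np.int64(-4), np.int64(-36)), (np.int64(12), np.int64(-2), np.int64(-36)), (np.int64(12), np.int64(0), np.int64(-36)), (np.int64(12), np.int64(2), np.int64(-37)), (np.int64(12), np.int64(5), np.int64(-36)), (np.int64(8), np.int64(8), np.int64(-29)), (np.int64(8), np.int64(11), np.int64(-29))]
272 [(np.int64(8), np.int64(-9), np.int64(-38)), (np.int64(12), np.int64(-6), np.int64(-44)), (np.int64(12), np.int64(-4), np.int64(-45)), (np.int64(12), np.int64(-2), np.int64(-44)), (np.int64(12), np.int64(0), np.int64(-45)), (np.int64(11), np.int64(2), np.int64(-43)), (np.int64(12), np.int64(5), np.int64(-45)), (np.int64(12), np.int64(7), np.int64(-44)), (np.int64(8), np.int64(10), np.int64(-38))]
```

Run:
```python
from h import *
for f in('wrist0','w1','w2'):
    s=np.load(f'pics/{f}_s.npy'); R=Ro.from_quat(np.r_[s[4:],s[3]]).as_matrix()
    D=(cloud('wrist',f)-s[:3])@R; m=(abs(D[...,0])<.014)&(abs(D[...,1])<.07)&(D[...,2]<.03)&(D[...,2]>-.08); p=D[m]
    for sg in(1,-1):
        q=p[p[:,1]*sg>(.012 if f!='w2' else 0)]; print(f,sg,np.percentile(q[:,2],[50,90,98,100]).round(4), (lambda t:(np.abs(t[:,1]).min().round(4),np.abs(t[:,1]).max().round(4),t[:,0].min().round(3),t[:,0].max().round(3)))(q[q[:,2]>np.percentile(q[:,2],90)]))
C=cloud('scene','scene0'); p=near(C,.6,0,.08,.16,.26); print('scene fingers minz',np.percentile(p[:,2],[0,1,3,10]).round(4))
C=cloud('side','side0'); p=near(C,.6,0,.08,.16,.26); print('side',np.percentile(p[:,2],[0,1,3,10]).round(4))
```

```text
wrist0 1 [-0.0642 -0.039  -0.0316 -0.027 ] (np.float64(0.0427), np.float64(0.0563), np.float64(-0.01), np.float64(0.013))
wrist0 -1 [-0.0642 -0.0391 -0.0318 -0.0273] (np.float64(0.0417), np.float64(0.0551), np.float64(-0.01), np.float64(0.013))
w1 1 [-0.0721 -0.0386 -0.0262 -0.0191] (np.float64(0.0299), np.float64(0.0444), np.float64(-0.01), np.float64(0.013))
w1 -1 [-0.0721 -0.0388 -0.0264 -0.019 ] (np.float64(0.029), np.float64(0.0434), np.float64(-0.011), np.float64(0.013))
w2 1 [-0.069  -0.0324  0.0083  0.0294] (np.float64(0.0002), np.float64(0.0141), np.float64(0.001), np.float64(0.013))
w2 -1 [-0.0695 -0.0359  0.0047  0.0299] (np.float64(0.0002), np.float64(0.0131), np.float64(0.0), np.float64(0.013))
scene fingers minz [0.2411 0.2427 0.2431 0.2453]
side [0.2457 0.2457 0.246  0.2478]
```

The wrist depth and both fixed cameras agree. The fingertips actually sit about 15 mm behind the reported TCP when shut (28 mm when open), not 17 mm ahead. So the pads closed just above the knob. I'll reopen, go 35 mm lower and close again.

>>> {"fn": "carry_out", "kwargs": {"steps": [{"dx":0,"dy":0,"dz":0,"wx":0,"wy":0,"wz":0,"gripper":0.3},{"dx":0,"dy":0,"dz":0,"wx":0,"wy":0,"wz":0,"gripper":0.3},{"dx":0,"dy":0,"dz":0,"wx":0,"wy":0,"wz":0,"gripper":0.3},{"dx":0,"dy":0,"dz":0,"wx":0,"wy":0,"wz":0,"gripper":0.3},{"dx":0,"dy":0,"dz":0,"wx":0,"wy":0,"wz":0,"gripper":0.3},{"dx":0,"dy":0,"dz":0,"wx":0,"wy":0,"wz":0,"gripper":0.3},{"dx":0,"dy":0,"dz":0.015,"wx":0,"wy":0,"wz":0,"gripper":0.3},{"dx":0,"dy":0,"dz":0.027,"wx":0,"wy":0,"wz":0,"gripper":0.3},{"dx":0,"dy":0,"dz":0.035,"wx":0,"wy":0,"wz":0,"gripper":0.3},{"dx":0,"dy":0,"dz":0.035,"wx":0,"wy":0,"wz":0,"gripper":1},{"dx":0,"dy":0,"dz":0.035,"wx":0,"wy":0,"wz":0,"gripper":1},{"dx":0,"dy":0,"dz":0.035,"wx":0,"wy":0,"wz":0,"gripper":1},{"dx":0,"dy":0,"dz":0.035,"wx":0,"wy":0,"wz":0,"gripper":1},{"dx":0,"dy":0,"dz":0.035,"wx":0,"wy":0,"wz":0,"gripper":1},{"dx":0,"dy":0,"dz":0.035,"wx":0,"wy":0,"wz":0,"gripper":1},{"dx":0,"dy":0,"dz":0.035,"wx":0,"wy":0,"wz":0,"gripper":1},{"dx":0,"dy":0,"dz":0.035,"wx":0,"wy":0,"wz":0,"gripper":1},{"dx":0,"dy":0,"dz":0.035,"wx":0,"wy":0,"wz":0,"gripper":1}]}}

```text
time: 5.02
tool_pos: [0.5519, -0.0756, 0.1258]
ee_rot: [0.0, -0.55, 0.835, -0.0]
ft_force: [-0.6, 0.9, 5.8]
gripper_width: 0.0146
finger_force: 58.6
```

Run:
```python
from h import *
s,R=st(); K=s['tool_pos']; P=np.array([.6237,.0945,K[2]]); print((np.hypot(*(K-P)[:2])))
a0=np.arctan2(*(K-P)[1::-1]); red=np.array([.547,.2013])-P[:2]; print(np.degrees(a0),np.degrees(np.arctan2(red[1],red[0])))
for d in range(-3,-64,-3):
    v=Ro.from_euler('z',d,degrees=True).apply(K-P)+P-K; print(d,(R.T@v).round(4))
```

```text
5.02 [-0.136  0.285 -0.297  0.987 -0.    -1.302] [ 0.5519 -0.0756  0.1258] yaw_y 156.8 z [ 1.4e-03 -3.0e-04 -1.0e+00] [-0.6  0.9  5.8] 0.0146 58.621432185173035
0.1846296579780451
-112.87682369586076 125.6845767368177
-3 [-0.0002  0.0097 -0.    ]
-6 [-0.0009  0.0193 -0.    ]
-9 [-0.0021  0.0289 -0.    ]
-12 [-0.0038  0.0384 -0.0001]
-15 [-0.006   0.0478 -0.0001]
-18 [-0.0087  0.0571 -0.0001]
-21 [-0.0119  0.0662 -0.0001]
-24 [-0.0155  0.0752 -0.0001]
-27 [-0.0197  0.0839 -0.0001]
-30 [-0.0242  0.0925 -0.0001]
-33 [-2.920e-02  1.007e-01 -1.000e-04]
-36 [-3.460e-02  1.087e-01 -1.000e-04]
-39 [-4.050e-02  1.164e-01 -1.000e-04]
-42 [-0.0467  0.1238 -0.0002]
-45 [-0.0533  0.1309 -0.0002]
-48 [-0.0603  0.1375 -0.0002]
-51 [-0.0676  0.1439 -0.0002]
-54 [-0.0753  0.1498 -0.0002]
-57 [-0.0832  0.1553 -0.0002]
-60 [-0.0914  0.1604 -0.0002]
-63 [-0.0999  0.1651 -0.0002]
```

>>> {"fn": "carry_out", "kwargs": {"steps": [{"dx":-0.0002,"dy":0.0097,"dz":0,"wx":0,"wy":0,"wz":3,"gripper":1},{"dx":-0.0009,"dy":0.0193,"dz":0,"wx":0,"wy":0,"wz":6,"gripper":1},{"dx":-0.0021,"dy":0.0289,"dz":0,"wx":0,"wy":0,"wz":9,"gripper":1},{"dx":-0.0038,"dy":0.0384,"dz":0,"wx":0,"wy":0,"wz":12,"gripper":1},{"dx":-0.006,"dy":0.0478,"dz":0,"wx":0,"wy":0,"wz":15,"gripper":1},{"dx":-0.0087,"dy":0.0571,"dz":0,"wx":0,"wy":0,"wz":18,"gripper":1},{"dx":-0.0119,"dy":0.0662,"dz":0,"wx":0,"wy":0,"wz":21,"gripper":1},{"dx":-0.0155,"dy":0.0752,"dz":0,"wx":0,"wy":0,"wz":24,"gripper":1},{"dx":-0.0197,"dy":0.0839,"dz":0,"wx":0,"wy":0,"wz":27,"gripper":1},{"dx":-0.0242,"dy":0.0925,"dz":0,"wx":0,"wy":0,"wz":30,"gripper":1},{"dx":-0.0292,"dy":0.1007,"dz":0,"wx":0,"wy":0,"wz":33,"gripper":1},{"dx":-0.0346,"dy":0.1087,"dz":0,"wx":0,"wy":0,"wz":36,"gripper":1},{"dx":-0.0405,"dy":0.1164,"dz":0,"wx":0,"wy":0,"wz":39,"gripper":1},{"dx":-0.0467,"dy":0.1238,"dz":0,"wx":0,"wy":0,"wz":42,"gripper":1},{"dx":-0.0533,"dy":0.1309,"dz":0,"wx":0,"wy":0,"wz":45,"gripper":1},{"dx":-0.0603,"dy":0.1375,"dz":0,"wx":0,"wy":0,"wz":48,"gripper":1},{"dx":-0.0676,"dy":0.1439,"dz":0,"wx":0,"wy":0,"wz":51,"gripper":1},{"dx":-0.0753,"dy":0.1498,"dz":0,"wx":0,"wy":0,"wz":54,"gripper":1},{"dx":-0.0832,"dy":0.1553,"dz":0,"wx":0,"wy":0,"wz":57,"gripper":1},{"dx":-0.0914,"dy":0.1604,"dz":0,"wx":0,"wy":0,"wz":60,"gripper":1},{"dx":-0.0914,"dy":0.1604,"dz":0,"wx":0,"wy":0,"wz":60,"gripper":1}]}}

```text
invalid input
```

21 rows is one too many, so I'll drop the last.

>>> {"fn": "carry_out", "kwargs": {"steps": [{"dx":-0.0002,"dy":0.0097,"dz":0,"wx":0,"wy":0,"wz":3,"gripper":1},{"dx":-0.0009,"dy":0.0193,"dz":0,"wx":0,"wy":0,"wz":6,"gripper":1},{"dx":-0.0021,"dy":0.0289,"dz":0,"wx":0,"wy":0,"wz":9,"gripper":1},{"dx":-0.0038,"dy":0.0384,"dz":0,"wx":0,"wy":0,"wz":12,"gripper":1},{"dx":-0.006,"dy":0.0478,"dz":0,"wx":0,"wy":0,"wz":15,"gripper":1},{"dx":-0.0087,"dy":0.0571,"dz":0,"wx":0,"wy":0,"wz":18,"gripper":1},{"dx":-0.0119,"dy":0.0662,"dz":0,"wx":0,"wy":0,"wz":21,"gripper":1},{"dx":-0.0155,"dy":0.0752,"dz":0,"wx":0,"wy":0,"wz":24,"gripper":1},{"dx":-0.0197,"dy":0.0839,"dz":0,"wx":0,"wy":0,"wz":27,"gripper":1},{"dx":-0.0242,"dy":0.0925,"dz":0,"wx":0,"wy":0,"wz":30,"gripper":1},{"dx":-0.0292,"dy":0.1007,"dz":0,"wx":0,"wy":0,"wz":33,"gripper":1},{"dx":-0.0346,"dy":0.1087,"dz":0,"wx":0,"wy":0,"wz":36,"gripper":1},{"dx":-0.0405,"dy":0.1164,"dz":0,"wx":0,"wy":0,"wz":39,"gripper":1},{"dx":-0.0467,"dy":0.1238,"dz":0,"wx":0,"wy":0,"wz":42,"gripper":1},{"dx":-0.0533,"dy":0.1309,"dz":0,"wx":0,"wy":0,"wz":45,"gripper":1},{"dx":-0.0603,"dy":0.1375,"dz":0,"wx":0,"wy":0,"wz":48,"gripper":1},{"dx":-0.0676,"dy":0.1439,"dz":0,"wx":0,"wy":0,"wz":51,"gripper":1},{"dx":-0.0753,"dy":0.1498,"dz":0,"wx":0,"wy":0,"wz":54,"gripper":1},{"dx":-0.0832,"dy":0.1553,"dz":0,"wx":0,"wy":0,"wz":57,"gripper":1},{"dx":-0.0914,"dy":0.1604,"dz":0,"wx":0,"wy":0,"wz":60,"gripper":1}]}}

```text
time: 6.68
tool_pos: [0.4411, 0.0718, 0.1258]
ee_rot: [0.001, -0.058, 0.998, -0.001]
ft_force: [1.1, -2.6, 3.4]
gripper_width: 0.0144
finger_force: 59.2
```

Run:
```python
from h import *
s,R=st()
for n in('scene','side'):
    snap(n,n+'3'); C=cloud(n,n+'3'); h=cv2.cvtColor(cv2.imread(f'pics/{n}3.png'),cv2.COLOR_BGR2HSV)
    m=(cv2.inRange(h,(20,120,100),(32,255,255))>0)&(C[...,2]>.13)&(C[...,2]<.145); p=C[m]; print(n,hull(p),circ(p))
    p=near(C,.6235,.0945,.02,.146,.157); print('top',hull(p) if len(p) else 0)
s,R=st(); K=s['tool_pos']; P=np.array([.6237,.0945,K[2]]); print(np.hypot(*(K-P)[:2]),np.degrees(np.arctan2(*(K-P)[1::-1])))
```

```text
6.68 [ 0.162  0.086 -0.544  0.939 -0.001  0.046] [0.4411 0.0718 0.1258] yaw_y 96.65 z [ 2.8e-03 -9.0e-04 -1.0e+00] [ 1.1 -2.6  3.4] 0.0144 59.240734577178955
scene (array([0.4959, 0.0739]), 0.0268, 103) (array([0.4935, 0.0763, 0.0225]), 103)
top (array([0.624 , 0.0926]), 0.0119, 66)
side (array([0.4935, 0.0808]), 0.0272, 149) (array([0.4942, 0.0805, 0.0225]), 149)
top (array([0.6218, 0.0958]), 0.0118, 57)
6.78 [ 0.163  0.086 -0.544  0.939  0.001  0.043] [0.4409 0.0729 0.1258] yaw_y 96.88 z [ 0.0023  0.0012 -1.    ] [0.3 1.4 6.2] 0.014 59.47613060474396
0.18403440287767595 -173.26377873795113
```

>>> {"fn": "carry_out", "kwargs": {"steps": [{"dx":-0.0002,"dy":0.0097,"dz":0,"wx":0,"wy":0,"wz":3,"gripper":1},{"dx":-0.0009,"dy":0.0193,"dz":0,"wx":0,"wy":0,"wz":6,"gripper":1},{"dx":-0.0021,"dy":0.0289,"dz":0,"wx":0,"wy":0,"wz":9,"gripper":1},{"dx":-0.0038,"dy":0.0384,"dz":0,"wx":0,"wy":0,"wz":12,"gripper":1},{"dx":-0.006,"dy":0.0478,"dz":0,"wx":0,"wy":0,"wz":15,"gripper":1},{"dx":-0.0087,"dy":0.0571,"dz":0,"wx":0,"wy":0,"wz":18,"gripper":1},{"dx":-0.0119,"dy":0.0662,"dz":0,"wx":0,"wy":0,"wz":21,"gripper":1},{"dx":-0.0155,"dy":0.0752,"dz":0,"wx":0,"wy":0,"wz":24,"gripper":1},{"dx":-0.0197,"dy":0.0839,"dz":0,"wx":0,"wy":0,"wz":27,"gripper":1},{"dx":-0.0242,"dy":0.0925,"dz":0,"wx":0,"wy":0,"wz":30,"gripper":1},{"dx":-0.0292,"dy":0.1007,"dz":0,"wx":0,"wy":0,"wz":33,"gripper":1},{"dx":-0.0346,"dy":0.1087,"dz":0,"wx":0,"wy":0,"wz":36,"gripper":1},{"dx":-0.0405,"dy":0.1164,"dz":0,"wx":0,"wy":0,"wz":39,"gripper":1},{"dx":-0.0467,"dy":0.1238,"dz":0,"wx":0,"wy":0,"wz":42,"gripper":1},{"dx":-0.0533,"dy":0.1309,"dz":0,"wx":0,"wy":0,"wz":45,"gripper":1},{"dx":-0.0603,"dy":0.1375,"dz":0,"wx":0,"wy":0,"wz":48,"gripper":1},{"dx":-0.0753,"dy":0.1498,"dz":0,"wx":0,"wy":0,"wz":54,"gripper":1},{"dx":-0.0954,"dy":0.1626,"dz":0,"wx":0,"wy":0,"wz":61.4,"gripper":1},{"dx":-0.0954,"dy":0.1626,"dz":0,"wx":0,"wy":0,"wz":61.4,"gripper":1},{"dx":-0.0954,"dy":0.1626,"dz":0,"wx":0,"wy":0,"wz":61.4,"gripper":1}]}}

```text
time: 8.45
tool_pos: [0.5175, 0.2456, 0.1258]
ee_rot: [0.001, 0.457, 0.889, 0.001]
ft_force: [1.2, 1.4, 7.3]
gripper_width: 0.0141
finger_force: 60.4
```

Run:
```python
from h import *
s,R=st(); K=s['tool_pos']; P=np.array([.6237,.0945,K[2]]); print(np.hypot(*(K-P)[:2]),np.degrees(np.arctan2(*(K-P)[1::-1])))
for n in('scene','side'):
    snap(n,n+'4'); C=cloud(n,n+'4'); h=cv2.cvtColor(cv2.imread(f'pics/{n}4.png'),cv2.COLOR_BGR2HSV)
    m=(cv2.inRange(h,(20,120,100),(32,255,255))>0)&(C[...,2]>.13)&(C[...,2]<.145); p=C[m]; print(n,p.min(0).round(4),p.max(0).round(4),hull(p),circ(p))
    p=near(C,.547,.2015,.045,.0505,.06); print('red',p.min(0).round(4),p.max(0).round(4),hull(p))
```

```text
8.45 [ 4.430e-01  3.110e-01 -2.610e-01  9.950e-01  1.000e-03  1.393e+00] [0.5175 0.2456 0.1258] yaw_y 35.56 z [ 0.0025  0.002  -1.    ] [1.2 1.4 7.3] 0.0141 60.37534832954407
0.1847279289041259 125.10234081266421
scene [0.5201 0.1713 0.13  ] [0.5762 0.2267 0.1378] (array([0.5477, 0.1997]), 0.0294, 219) (array([0.5473, 0.1979, 0.0227]), 219)
red [0.5132 0.1652 0.0505] [0.5816 0.2352 0.0558] (array([0.5485, 0.2007]), 0.036, 168)
side [0.5268 0.188  0.1329] [0.5735 0.2102 0.1386] (array([0.5502, 0.2003]), 0.0247, 21) (array([0.5485, 0.1961, 0.021 ]), 21)
red [0.5117 0.1751 0.0505] [0.5807 0.2362 0.0565] (array([0.5465, 0.202 ]), 0.0354, 312)
```

>>> {"fn": "carry_out", "kwargs": {"steps": [{"dx":0,"dy":0,"dz":0,"wx":0,"wy":0,"wz":0,"gripper":0.3},{"dx":0,"dy":0,"dz":0,"wx":0,"wy":0,"wz":0,"gripper":0.3},{"dx":0,"dy":0,"dz":0,"wx":0,"wy":0,"wz":0,"gripper":0.3},{"dx":0,"dy":0,"dz":0,"wx":0,"wy":0,"wz":0,"gripper":0.3},{"dx":0,"dy":0,"dz":0,"wx":0,"wy":0,"wz":0,"gripper":0.3},{"dx":0,"dy":0,"dz":0,"wx":0,"wy":0,"wz":0,"gripper":0.3},{"dx":0,"dy":0,"dz":-0.02,"wx":0,"wy":0,"wz":0,"gripper":0.3},{"dx":0,"dy":0,"dz":-0.05,"wx":0,"wy":0,"wz":0,"gripper":0.3},{"dx":0,"dy":0,"dz":-0.09,"wx":0,"wy":0,"wz":0,"gripper":0.3},{"dx":0,"dy":0,"dz":-0.12,"wx":0,"wy":0,"wz":0,"gripper":0.3},{"dx":0.03,"dy":0,"dz":-0.12,"wx":0,"wy":0,"wz":0,"gripper":0.3},{"dx":0.03,"dy":0,"dz":-0.12,"wx":0,"wy":0,"wz":0,"gripper":0.3},{"dx":0.03,"dy":0,"dz":-0.12,"wx":0,"wy":0,"wz":0,"gripper":0.3}]}}

```text
time: 9.63
tool_pos: [0.4977, 0.2696, 0.2453]
ee_rot: [0.0, 0.458, 0.889, 0.0]
ft_force: [-0.1, -0.2, -0.0]
gripper_width: 0.0597
finger_force: 0.0
```

Run:
```python
from h import *
s,R=st()
for n in('scene','side','wrist'):
    snap(n,n+'5'); C=cloud(n,n+'5'); h=cv2.cvtColor(cv2.imread(f'pics/{n}5.png'),cv2.COLOR_BGR2HSV)
    m=(cv2.inRange(h,(20,120,100),(32,255,255))>0)&(C[...,2]>.13)&(C[...,2]<.145); p=C[m]; print(n,p.min(0).round(4),p.max(0).round(4),hull(p),circ(p))
    for nm,a in dict(red=(.547,.2015,.045,.0505,.06),knob=(.517,.2456,.02,.166,.178),post=(.6237,.0945,.02,.146,.16),blue=(.4935,.1065,.045,.0475,.058),black=(.524,.009,.06,.063,.072)).items():
        p=near(C,*a); print(nm,(p.min(0)[:2].round(4),p.max(0)[:2].round(4),hull(p)) if len(p)>5 else 0)
```

```text
9.63 [ 0.497  0.239 -0.079  1.252 -0.     1.447] [0.4977 0.2696 0.2453] yaw_y 35.51 z [ 7.e-04  3.e-04 -1.e+00] [-0.1 -0.2 -0. ] 0.0597 0.0
scene [0.5204 0.1704 0.1301] [0.5759 0.2274 0.1376] (array([0.5476, 0.1994]), 0.0291, 215) (array([0.547 , 0.1974, 0.0227]), 215)
red (array([0.5127, 0.1668]), array([0.5822, 0.2356]), (array([0.5485, 0.2009]), 0.0359, 170))
knob (array([0.5087, 0.2357]), array([0.5251, 0.2514]), (array([0.5171, 0.2436]), 0.0096, 33))
post (array([0.6126, 0.0811]), array([0.6344, 0.1049]), (array([0.6244, 0.093 ]), 0.0121, 69))
blue (array([0.4597, 0.0713]), array([0.5294, 0.1401]), (array([0.4949, 0.1059]), 0.0355, 223))
black (array([ 0.4818, -0.0342]), array([0.5668, 0.0524]), (array([0.5246, 0.009 ]), 0.0436, 580))
side [0.5207 0.1748 0.1317] [0.5732 0.2272 0.1394] (array([0.5483, 0.1997]), 0.0277, 161) (array([0.5476, 0.2013, 0.0222]), 161)
red (array([0.5117, 0.1726]), array([0.5813, 0.236 ]), (array([0.5462, 0.2016]), 0.0354, 340))
knob (array([0.5077, 0.2389]), array([0.5222, 0.2526]), (array([0.515 , 0.2456]), 0.0078, 40))
post 0
blue (array([0.4585, 0.0718]), array([0.5273, 0.1416]), (array([0.4924, 0.1065]), 0.0354, 351))
black (array([ 0.4806, -0.0341]), array([0.5625, 0.0529]), (array([0.5228, 0.0094]), 0.0436, 195))
wrist [0.5208 0.1705 0.1301] [0.5761 0.2278 0.1374] (array([0.5498, 0.1987]), 0.0298, 1583) (array([0.5478, 0.2012, 0.0226]), 1583)
red (array([0.5134, 0.1685]), array([0.5831, 0.237 ]), (array([0.5481, 0.202 ]), 0.0351, 871))
knob (array([0.5086, 0.2371]), array([0.5237, 0.2528]), (array([0.5164, 0.2448]), 0.0081, 306))
post 0
blue (array([0.46  , 0.0829]), array([0.5295, 0.1421]), (array([0.4945, 0.107 ]), 0.0352, 532))
black (array([0.5387, 0.0131]), array([0.5677, 0.0491]), (array([0.5532, 0.0311]), 0.0232, 183))
```

View pics/wrist5.png

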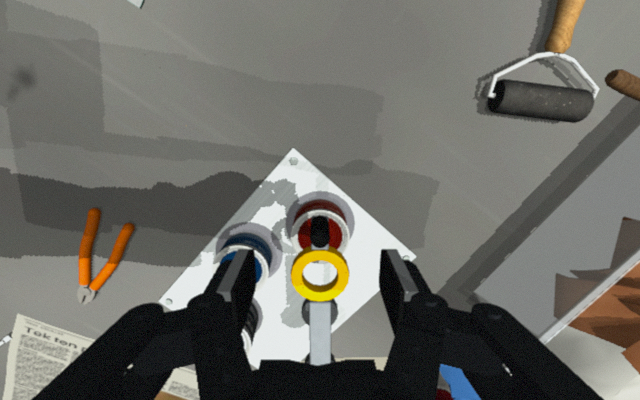

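The wrist view shows the ring (320,275) over the red tin (322,225), with the knob in line. Ring and tin are concentric within about 1.5 mm: ring ≈ (0.5485, 0.200), red tin ≈ (0.5475, 0.202). The other tins haven't moved. Now I'll travel to the probe at (0.5622, -0.2468).

>>> {"fn": "carry_out", "kwargs": {"steps": [{"dx":-0.0275,"dy":-0.015,"dz":-0.005,"wx":0,"wy":0,"wz":3,"gripper":0.3},{"dx":-0.055,"dy":-0.03,"dz":-0.01,"wx":0,"wy":0,"wz":6,"gripper":0.3},{"dx":-0.0825,"dy":-0.0446,"dz":-0.01,"wx":0,"wy":0,"wz":9,"gripper":0.3},{"dx":-0.11,"dy":-0.0595,"dz":-0.01,"wx":0,"wy":0,"wz":12,"gripper":0.3},{"dx":-0.1373,"dy":-0.0743,"dz":-0.01,"wx":0,"wy":0,"wz":15.5,"gripper":0.3},{"dx":-0.165,"dy":-0.089,"dz":-0.01,"wx":0,"wy":0,"wz":19,"gripper":0.3},{"dx":-0.1923,"dy":-0.104,"dz":-0.01,"wx":0,"wy":0,"wz":22,"gripper":0.3},{"dx":-0.22,"dy":-0.119,"dz":-0.01,"wx":0,"wy":0,"wz":25,"gripper":0.3},{"dx":-0.2472,"dy":-0.1337,"dz":-0.01,"wx":0,"wy":0,"wz":28,"gripper":0.3},{"dx":-0.2747,"dy":-0.1485,"dz":-0.01,"wx":0,"wy":0,"wz":31,"gripper":0.3},{"dx":-0.3022,"dy":-0.1634,"dz":-0.01,"wx":0,"wy":0,"wz":34,"gripper":0.3},{"dx":-0.3296,"dy":-0.1782,"dz":-0.01,"wx":0,"wy":0,"wz":37,"gripper":0.3},{"dx":-0.357,"dy":-0.193,"dz":-0.01,"wx":0,"wy":0,"wz":40,"gripper":0.3},{"dx":-0.3846,"dy":-0.208,"dz":-0.01,"wx":0,"wy":0,"wz":43,"gripper":0.3},{"dx":-0.412,"dy":-0.2228,"dz":-0.01,"wx":0,"wy":0,"wz":46,"gripper":0.3},{"dx":-0.4395,"dy":-0.2376,"dz":-0.005,"wx":0,"wy":0,"wz":49,"gripper":0.3},{"dx":-0.4578,"dy":-0.2475,"dz":0,"wx":0,"wy":0,"wz":52,"gripper":0.3},{"dx":-0.4578,"dy":-0.2475,"dz":0,"wx":0,"wy":0,"wz":52,"gripper":0.3},{"dx":-0.4578,"dy":-0.2475,"dz":0,"wx":0,"wy":0,"wz":52,"gripper":0.3},{"dx":-0.4578,"dy":-0.2475,"dz":0,"wx":0,"wy":0,"wz":52,"gripper":0.3}]}}

```text
time: 11.45
tool_pos: [0.5609, -0.2475, 0.2442]
ee_rot: [-0.001, 0.802, 0.598, -0.0]
ft_force: [0.2, 0.8, -0.7]
gripper_width: 0.0599
finger_force: 0.0
```

Run:
```python
from h import *
s,R=st(); snap('wrist','w6'); C=cloud('wrist','w6')
p=near(C,.562,-.2468,.018,.17,.185); print('top',p[:,:].min(0).round(4),p.max(0).round(4),hull(p),np.median(p[:,2]))
p=near(C,.562,-.2468,.018,.122,.168); print('side',circ(p,.012) if len(p)>5 else 0)
c=cv2.minEnclosingCircle
p=near(C,.562,-.2468,.06,.107,.113); print('holder',cv2.minAreaRect((p[:,:2]*1e3).astype(np.float32)),np.median(p[:,2]))
K,Rc,t=cam('wrist','w6'); q=Rc.T@(np.array([.5622,-.2468,.176])-t); q=K@q; print('px',q[:2]/q[2])
g=(R.T@(np.array([.5622,-.2468,.109])-s['tool_pos'])); print(g.round(4))
```

```text
11.45 [-0.416  0.332  0.042  1.283  0.     1.445] [ 0.5609 -0.2475  0.2442] yaw_y -16.6 z [-0.0013  0.001  -1.    ] [ 0.2  0.8 -0.7] 0.0599 0.0
top [ 0.5516 -0.2594  0.17  ] [ 0.576  -0.2349  0.1785] (array([ 0.5639, -0.2473]), 0.0125, 800) 0.17511000525878812
side (array([ 0.5638, -0.2475,  0.03  ]), 367)
holder ((563.9368896484375, -247.40377807617188), (60.14511489868164, 76.39598846435547), 14.439141273498535) 0.109440640175539
px [318.884103   202.97796095]
[0.001  0.0012 0.1352]
```

>>> {"fn": "carry_out", "kwargs": {"steps": [{"dx":0.001,"dy":0.0022,"dz":0.03,"wx":0,"wy":0,"wz":0,"gripper":0.3},{"dx":0.001,"dy":0.0022,"dz":0.06,"wx":0,"wy":0,"wz":0,"gripper":0.3},{"dx":0.001,"dy":0.0022,"dz":0.09,"wx":0,"wy":0,"wz":0,"gripper":0.3},{"dx":0.001,"dy":0.0022,"dz":0.115,"wx":0,"wy":0,"wz":0,"gripper":0.3},{"dx":0.001,"dy":0.0022,"dz":0.13,"wx":0,"wy":0,"wz":0,"gripper":0.3},{"dx":0.001,"dy":0.0022,"dz":0.135,"wx":0,"wy":0,"wz":0,"gripper":0.3},{"dx":0.001,"dy":0.0022,"dz":0.135,"wx":0,"wy":0,"wz":0,"gripper":0.3},{"dx":0.001,"dy":0.0022,"dz":0.135,"wx":0,"wy":0,"wz":0,"gripper":0.3},{"dx":0.001,"dy":0.0022,"dz":0.135,"wx":0,"wy":0,"wz":0,"gripper":1},{"dx":0.001,"dy":0.0022,"dz":0.135,"wx":0,"wy":0,"wz":0,"gripper":1},{"dx":0.001,"dy":0.0022,"dz":0.135,"wx":0,"wy":0,"wz":0,"gripper":1},{"dx":0.001,"dy":0.0022,"dz":0.135,"wx":0,"wy":0,"wz":0,"gripper":1},{"dx":0.001,"dy":0.0022,"dz":0.135,"wx":0,"wy":0,"wz":0,"gripper":1},{"dx":0.001,"dy":0.0022,"dz":0.135,"wx":0,"wy":0,"wz":0,"gripper":1},{"dx":0.001,"dy":0.0022,"dz":0.135,"wx":0,"wy":0,"wz":0,"gripper":1},{"dx":0.001,"dy":0.0022,"dz":0.135,"wx":0,"wy":0,"wz":0,"gripper":1},{"dx":0.001,"dy":0.0022,"dz":0.135,"wx":0,"wy":0,"wz":0,"gripper":1}]}}

```text
time: 12.92
tool_pos: [0.5646, -0.2476, 0.1114]
ee_rot: [0.001, 0.802, 0.598, 0.001]
ft_force: [-1.5, 1.3, 5.9]
gripper_width: 0.023
finger_force: 58.4
```

Run:
```python
from h import *
st()
```

```text
12.92 [-0.413  0.4   -0.168  1.001  0.     1.447] [ 0.5646 -0.2476  0.1114] yaw_y -16.61 z [ 1.9e-03 -6.0e-04 -1.0e+00] [-1.5  1.3  5.9] 0.023 58.40839684009552
```

>>> {"fn": "carry_out", "kwargs": {"steps": [{"dx":0,"dy":0,"dz":-0.01,"wx":0,"wy":0,"wz":0,"gripper":1},{"dx":0,"dy":0,"dz":-0.03,"wx":0,"wy":0,"wz":0,"gripper":1},{"dx":0,"dy":0,"dz":-0.05,"wx":0,"wy":0,"wz":0,"gripper":1},{"dx":0,"dy":0,"dz":-0.075,"wx":0,"wy":0,"wz":0,"gripper":1},{"dx":0,"dy":0,"dz":-0.1,"wx":0,"wy":0,"wz":0,"gripper":1},{"dx":0,"dy":0,"dz":-0.125,"wx":0,"wy":0,"wz":0,"gripper":1},{"dx":0,"dy":0,"dz":-0.15,"wx":0,"wy":0,"wz":0,"gripper":1},{"dx":0,"dy":0,"dz":-0.175,"wx":0,"wy":0,"wz":0,"gripper":1},{"dx":0,"dy":0,"dz":-0.19,"wx":0,"wy":0,"wz":0,"gripper":1},{"dx":0,"dy":0,"dz":-0.19,"wx":0,"wy":0,"wz":0,"gripper":1},{"dx":0,"dy":0,"dz":-0.19,"wx":0,"wy":0,"wz":0,"gripper":1},{"dx":0,"dy":0,"dz":-0.19,"wx":0,"wy":0,"wz":0,"gripper":1}]}}

```text
time: 13.92
tool_pos: [0.5634, -0.2471, 0.2987]
ee_rot: [-0.001, 0.802, 0.598, -0.0]
ft_force: [0.2, -0.1, -1.8]
gripper_width: 0.0226
finger_force: 58.9
```

```bash
cat >> h.py <<'E'
def rod(n,f,s,R,zt=.2):
    # points of rod/flange in tool frame (origin TCP, z down)
    D=(cloud(n,f)-s['tool_pos'])@R
    m=(np.hypot(D[...,0],D[...,1])<.03)&(D[...,2]>-.0)&(D[...,2]<.1)
    p=D[m]
    for a,b in((.012,.03),(.03,.05),(.05,.07),(.07,.09),(.0,.1)):
        q=p[(p[:,2]>=a)&(p[:,2]<b)]
        if len(q)>4: print(n,(a,b),len(q),'mean',q.mean(0).round(4),'circ',circ(q,.006)[0][:2],'zmax',q[:,2].max().round(4),'zmin',q[:,2].min().round(4))
E
python3 - <<'E'
from h import *
s,R=st()
for n in('scene','side','wrist'): snap(n,n+'7'); rod(n,n+'7',s,R)
a=cv2.imread('pics/scene7.png')[120:280,330:490];b=cv2.imread('pics/side7.png')[60:220,250:410]
cv2.imwrite('pics/c7.png',np.hstack([cv2.resize(a,(400,400),interpolation=2),cv2.resize(b,(400,400),interpolation=2)]))
E
```

```text
13.92 [-0.413  0.33   0.161  1.404  0.     1.447] [ 0.5634 -0.2471  0.2987] yaw_y -16.61 z [-1.5e-03  7.0e-04 -1.0e+00] [ 0.2 -0.1 -1.8] 0.0226 58.87409806251526
scene (0.012, 0.03) 41 mean [-0.0021 -0.0046  0.0231] circ [ 0.0005 -0.0005] zmax 0.0298 zmin 0.0153
scene (0.03, 0.05) 51 mean [-0.002  -0.0046  0.0399] circ [ 0.0002 -0.0005] zmax 0.0492 zmin 0.0303
scene (0.05, 0.07) 51 mean [-0.002  -0.0045  0.0594] circ [ 0.0003 -0.0006] zmax 0.0698 zmin 0.0501
scene (0.07, 0.09) 38 mean [-0.0022 -0.0046  0.0781] circ [ 0.0004 -0.0004] zmax 0.0864 zmin 0.0702
scene (0.0, 0.1) 200 mean [-0.0025 -0.0052  0.045 ] circ [-0.0052 -0.0092] zmax 0.0864 zmin 0.0001
side (0.012, 0.03) 22 mean [ 0.0033 -0.005   0.0206] circ [ 0.0073 -0.0079] zmax 0.0295 zmin 0.0125
side (0.03, 0.05) 24 mean [ 0.0026 -0.0051  0.0395] circ [-0.0015 -0.0027] zmax 0.0485 zmin 0.0313
side (0.05, 0.07) 23 mean [ 0.0034 -0.0055  0.0588] circ [-0.0002 -0.0021] zmax 0.0678 zmin 0.0503
side (0.07, 0.09) 19 mean [ 0.0041 -0.0033  0.0771] circ [-0.0002 -0.0033] zmax 0.0841 zmin 0.0704
side (0.0, 0.1) 99 mean [ 0.0038 -0.0049  0.0432] circ [-0.0004 -0.0025] zmax 0.0841 zmin 0.0001
wrist (0.03, 0.05) 131 mean [ 0.0052 -0.0006  0.0419] circ [ 0.0001 -0.0007] zmax 0.0499 zmin 0.0322
wrist (0.05, 0.07) 147 mean [ 0.0049 -0.0007  0.0595] circ [ 0.0001 -0.0007] zmax 0.0699 zmin 0.05
wrist (0.07, 0.09) 85 mean [ 0.005  -0.001   0.0775] circ [ 0.0001 -0.0007] zmax 0.0858 zmin 0.07
wrist (0.0, 0.1) 425 mean [ 0.0065 -0.0006  0.0491] circ [ 0.0108 -0.0006] zmax 0.0858 zmin 0.0
```

View pics/c7.png

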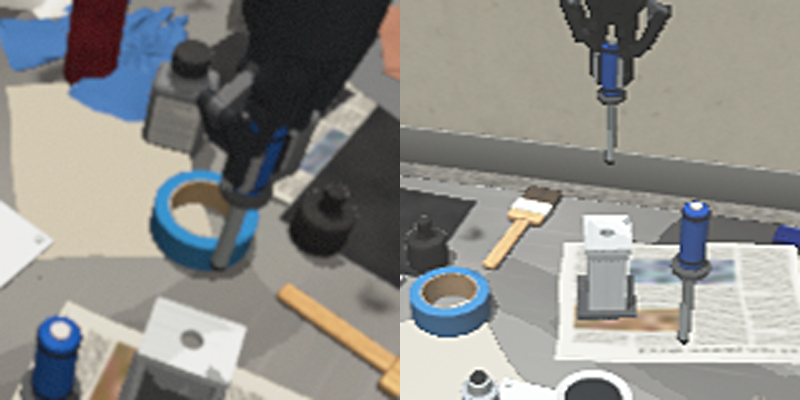

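The crop shows the probe held upright on the tool axis, with the rod centre within 0.6 mm and the nose 86 mm ahead of the TCP. The holder is empty. Now I'll carry it over the ring.

>>> {"fn": "carry_out", "kwargs": {"steps": [{"dx":0.012,"dy":-0.004,"dz":0,"wx":0,"wy":0,"wz":-1.5,"gripper":1},{"dx":0.036,"dy":-0.012,"dz":0,"wx":0,"wy":0,"wz":-4.5,"gripper":1},{"dx":0.064,"dy":-0.0214,"dz":0,"wx":0,"wy":0,"wz":-8,"gripper":1},{"dx":0.092,"dy":-0.0307,"dz":0,"wx":0,"wy":0,"wz":-11.5,"gripper":1},{"dx":0.12,"dy":-0.0401,"dz":0,"wx":0,"wy":0,"wz":-15,"gripper":1},{"dx":0.148,"dy":-0.0494,"dz":0,"wx":0,"wy":0,"wz":-18.5,"gripper":1},{"dx":0.176,"dy":-0.0588,"dz":0,"wx":0,"wy":0,"wz":-22,"gripper":1},{"dx":0.204,"dy":-0.0681,"dz":0,"wx":0,"wy":0,"wz":-25.5,"gripper":1},{"dx":0.232,"dy":-0.0775,"dz":0,"wx":0,"wy":0,"wz":-29,"gripper":1},{"dx":0.26,"dy":-0.0869,"dz":0,"wx":0,"wy":0,"wz":-32.5,"gripper":1},{"dx":0.288,"dy":-0.0962,"dz":0,"wx":0,"wy":0,"wz":-36,"gripper":1},{"dx":0.316,"dy":-0.1056,"dz":0,"wx":0,"wy":0,"wz":-39.5,"gripper":1},{"dx":0.344,"dy":-0.1149,"dz":0,"wx":0,"wy":0,"wz":-43,"gripper":1},{"dx":0.372,"dy":-0.1243,"dz":0,"wx":0,"wy":0,"wz":-46,"gripper":1},{"dx":0.398,"dy":-0.133,"dz":0,"wx":0,"wy":0,"wz":-49,"gripper":1},{"dx":0.416,"dy":-0.139,"dz":0,"wx":0,"wy":0,"wz":-51,"gripper":1},{"dx":0.4245,"dy":-0.1418,"dz":0,"wx":0,"wy":0,"wz":-52.1,"gripper":1},{"dx":0.4245,"dy":-0.1418,"dz":0,"wx":0,"wy":0,"wz":-52.1,"gripper":1},{"dx":0.4245,"dy":-0.1418,"dz":0,"wx":0,"wy":0,"wz":-52.1,"gripper":1},{"dx":0.4245,"dy":-0.1418,"dz":0,"wx":0,"wy":0,"wz":-52.1,"gripper":1}]}}

```text
time: 15.73
tool_pos: [0.5492, 0.199, 0.2998]
ee_rot: [0.0, 0.458, 0.889, -0.0]
ft_force: [-0.1, 0.7, -1.7]
gripper_width: 0.0232
finger_force: 58.8
```

```bash
cat > chk.py <<'E'
from h import *
import sys
k=sys.argv[1]; s,R=st()
for n in('scene','side','wrist'):
    f=n+k; snap(n,f); C=cloud(n,f); h=cv2.cvtColor(cv2.imread(f'pics/{f}.png'),cv2.COLOR_BGR2HSV)
    m=(cv2.inRange(h,(20,120,100),(32,255,255))>0)&(C[...,2]>.131)&(C[...,2]<.145); p=C[m]; print(n,'ring bbox c',((p.min(0)+p.max(0))/2)[:2].round(4),np.ptp(p,0).round(4))
    tip=s['tool_pos'][2]-.086
    p=near(C,s['tool_pos'][0],s['tool_pos'][1],.012,max(tip-.005,.14),tip+.06); print('rod',circ(p,.006) if len(p)>8 else len(p),p[:,2].min() if len(p) else 0)
    p=near(C,.5164,.2448,.02,.166,.178); print('knob',hull(p) if len(p)>5 else 0)
E
python3 chk.py 8
```

```text
15.73 [ 3.480e-01  2.660e-01  7.900e-02  1.384e+00 -1.000e-03  1.300e+00] [0.5492 0.199  0.2998] yaw_y 35.43 z [-3.e-04 -7.e-04 -1.e+00] [-0.1  0.7 -1.7] 0.0232 58.823084235191345
scene ring bbox c [0.5479 0.1984] [0.0551 0.0562 0.0062]
rod (array([0.5482, 0.1985, 0.03  ]), 123) 0.21246599870697003
knob (array([0.5165, 0.2427]), 0.0091, 32)
side ring bbox c [0.5477 0.2011] [0.0535 0.0541 0.0075]
rod (array([0.5469, 0.1984, 0.03  ]), 111) 0.21493027183171798
knob (array([0.5148, 0.246 ]), 0.0078, 40)
wrist ring bbox c [0.5484 0.2001] [0.0549 0.0551 0.0069]
rod (array([0.5483, 0.1987, 0.03  ]), 364) 0.21419903987497255
knob (array([0.5163, 0.2446]), 0.008, 261)
```

The rod is within about 1.5 mm of the ring's axis in all views. I'll correct by about 1.3 mm and lower it.

>>> {"fn": "carry_out", "kwargs": {"steps": [{"dx":0.001,"dy":0.0009,"dz":0,"wx":0,"wy":0,"wz":0,"gripper":1},{"dx":0.001,"dy":0.0009,"dz":0.008,"wx":0,"wy":0,"wz":0,"gripper":1},{"dx":0.001,"dy":0.0009,"dz":0.02,"wx":0,"wy":0,"wz":0,"gripper":1},{"dx":0.001,"dy":0.0009,"dz":0.032,"wx":0,"wy":0,"wz":0,"gripper":1},{"dx":0.001,"dy":0.0009,"dz":0.044,"wx":0,"wy":0,"wz":0,"gripper":1},{"dx":0.001,"dy":0.0009,"dz":0.052,"wx":0,"wy":0,"wz":0,"gripper":1},{"dx":0.001,"dy":0.0009,"dz":0.056,"wx":0,"wy":0,"wz":0,"gripper":1},{"dx":0.001,"dy":0.0009,"dz":0.056,"wx":0,"wy":0,"wz":0,"gripper":1},{"dx":0.001,"dy":0.0009,"dz":0.056,"wx":0,"wy":0,"wz":0,"gripper":1}]}}

```text
time: 16.63
tool_pos: [0.5495, 0.2013, 0.244]
ee_rot: [0.0, 0.458, 0.889, -0.0]
ft_force: [0.4, 0.2, -0.4]
gripper_width: 0.0225
finger_force: 58.9
```

```bash
python3 chk.py 9
```

```text
16.63 [ 0.351  0.276 -0.033  1.261 -0.     1.302] [0.5495 0.2013 0.244 ] yaw_y 35.49 z [ 0. -0. -1.] [ 0.4  0.2 -0.4] 0.0225 58.85392963886261
scene ring bbox c [0.5471 0.1983] [0.0552 0.0567 0.0069]
rod (array([0.5487, 0.2009, 0.03  ]), 108) 0.1561524599212596
knob (array([0.5148, 0.2429]), 0.0091, 31)
side ring bbox c [0.5474 0.2044] [0.0526 0.0458 0.0082]
rod (array([0.5475, 0.2008, 0.03  ]), 96) 0.16067083747196043
knob (array([0.5151, 0.2454]), 0.0077, 41)
wrist ring bbox c [0.5482 0.2003] [0.0545 0.0547 0.0067]
rod (array([0.549 , 0.2014, 0.03  ]), 366) 0.15845537302028836
knob (array([0.5165, 0.2445]), 0.008, 385)
```

>>> {"fn": "carry_out", "kwargs": {"steps": [{"dx":-0.0004,"dy":-0.0011,"dz":0,"wx":0,"wy":0,"wz":0,"gripper":1},{"dx":-0.0004,"dy":-0.0011,"dz":0,"wx":0,"wy":0,"wz":0,"gripper":1},{"dx":-0.0004,"dy":-0.0011,"dz":0.006,"wx":0,"wy":0,"wz":0,"gripper":1},{"dx":-0.0004,"dy":-0.0011,"dz":0.014,"wx":0,"wy":0,"wz":0,"gripper":1},{"dx":-0.0004,"dy":-0.0011,"dz":0.022,"wx":0,"wy":0,"wz":0,"gripper":1},{"dx":-0.0004,"dy":-0.0011,"dz":0.03,"wx":0,"wy":0,"wz":0,"gripper":1},{"dx":-0.0004,"dy":-0.0011,"dz":0.038,"wx":0,"wy":0,"wz":0,"gripper":1},{"dx":-0.0004,"dy":-0.0011,"dz":0.046,"wx":0,"wy":0,"wz":0,"gripper":1},{"dx":-0.0004,"dy":-0.0011,"dz":0.054,"wx":0,"wy":0,"wz":0,"gripper":1},{"dx":-0.0004,"dy":-0.0011,"dz":0.06,"wx":0,"wy":0,"wz":0,"gripper":1},{"dx":-0.0004,"dy":-0.0011,"dz":0.064,"wx":0,"wy":0,"wz":0,"gripper":1},{"dx":-0.0004,"dy":-0.0011,"dz":0.066,"wx":0,"wy":0,"wz":0,"gripper":1},{"dx":-0.0004,"dy":-0.0011,"dz":0.066,"wx":0,"wy":0,"wz":0,"gripper":1},{"dx":-0.0004,"dy":-0.0011,"dz":0.066,"wx":0,"wy":0,"wz":0,"gripper":1},{"dx":-0.0004,"dy":-0.0011,"dz":0.066,"wx":0,"wy":0,"wz":0,"gripper":1}]}}

```text
time: 18.03
tool_pos: [0.5491, 0.2005, 0.1784]
ee_rot: [0.0, 0.458, 0.889, 0.0]
ft_force: [0.6, 0.9, -1.7]
gripper_width: 0.023
finger_force: 58.9
```

```bash
python3 chk.py a
python3 - <<'E'
from h import *
for n in('scene','side','wrist'):
    C=cloud(n,n+'a')
    p=near(C,.5485,.2,.012,.07,.12); print(n,'below ring',(len(p),p[:,2].min()) if len(p) else 0)
    for nm,a in dict(red=(.547,.2015,.045,.0505,.06),blue=(.4935,.1065,.045,.0475,.058),black=(.524,.009,.06,.063,.072)).items():
        p=near(C,*a); print(nm,hull(p) if len(p)>5 else 0)
a=cv2.imread('pics/scenea.png')[110:250,200:340];b=cv2.imread('pics/sidea.png')[180:320,220:360]
cv2.imwrite('pics/ca.png',np.hstack([cv2.resize(a,(400,400),interpolation=2),cv2.resize(b,(400,400),interpolation=2)]))
E
```

```text
18.03 [ 0.35   0.301 -0.151  1.118 -0.     1.301] [0.5491 0.2005 0.1784] yaw_y 35.5 z [ 8.e-04  3.e-04 -1.e+00] [ 0.6  0.9 -1.7] 0.023 58.852567076683044
scene ring bbox c [0.5473 0.1983] [0.0552 0.0556 0.0068]
rod (array([0.5485, 0.1996, 0.03  ]), 22) 0.14003877140231602
knob (array([0.5157, 0.2426]), 0.0078, 29)
side ring bbox c [0.5474 0.2025] [0.0526 0.0498 0.0047]
rod (array([0.5465, 0.2   , 0.03  ]), 17) 0.14033479512427494
knob (array([0.5155, 0.2451]), 0.0082, 41)
wrist ring bbox c [0.5483 0.2012] [0.0548 0.0532 0.0065]
rod (array([0.5481, 0.2005, 0.03  ]), 42) 0.14006810814064213
knob (array([0.5163, 0.2445]), 0.008, 731)
scene below ring (11, np.float64(0.09201514261103316))
red (array([0.5478, 0.2008]), 0.0354, 173)
blue (array([0.4945, 0.1058]), 0.0361, 229)
black (array([0.5236, 0.0086]), 0.0439, 599)
side below ring (2, np.float64(0.09901093434757813))
red (array([0.5459, 0.2017]), 0.0355, 343)
blue (array([0.4928, 0.1064]), 0.0363, 348)
black (array([0.5209, 0.0077]), 0.0448, 462)
wrist below ring (140, np.float64(0.09423312989794283))
red (array([0.548 , 0.2019]), 0.0351, 1193)
blue (array([0.4944, 0.1065]), 0.0357, 2192)
black (array([0.5249, 0.0087]), 0.0436, 1279)
```

View pics/ca.png

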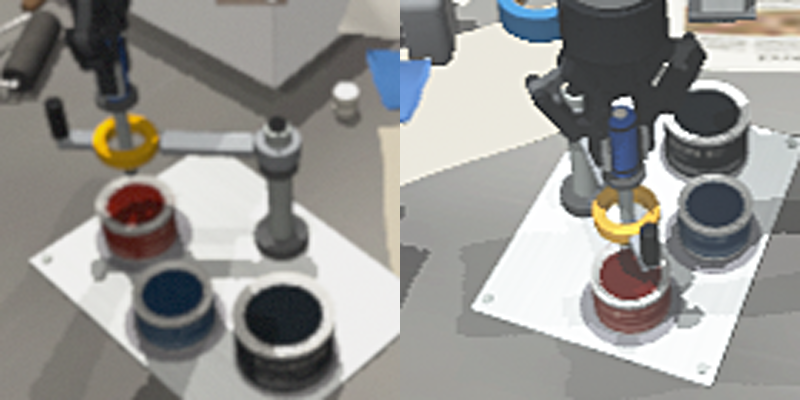

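The crop shows the rod through the centre of the ring at (125,140), above the red tin. The nose is at about z = 0.092, 30 mm below the ring. The ring and all three tins haven't moved, and the arm is still.

```bash
python3 -c "
from h import *
print(workorder.finish_job())"
```

```text
the job is handed in; nothing more can be done
None
```

I swung the ring over the red tin (centred to about 1.5 mm) and handed the job in at about 18 s, with the probe held still and upright, centred in the ring to about 1 mm, nose about 30 mm below it; I saw no sign of it touching the ring, and all three tins stayed in place.

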